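# Pin the lens carriage on line with its alignment rod

## Task

The lens carriage has been left off line on its cross slide: take the steel alignment rod from its rest and thread it, tip first, through the bore of the carriage, bringing the carriage into line, and on through both fixed uprights until its flange sits flush against the carriage. Do it gently - feel for the carriage's bore, ease the rod in and never press or wedge it harder than about 25 newtons - then let go of it, and leave the other things on the table where they are.

Things in the scene. Friction and masses are not known exactly. Their poses are not given: they have to be found in the camera images.
- rod: (All sizes in mm.) Steel alignment rod, 179 long, 0.11 to 0.22 kg, its shaft hollow, balanced about 16 behind the origin. Origin on its axis at the flange's front face; local +y runs along the axis to the tip. Ahead of the origin a round shaft, 14 in diameter, 125 long. Behind it the flange, 26 in diameter, 4 thick. It starts level, axis 45 above the table, and lifts straight up.
- rod_grip (a point): Middle of the rod's flat-sided grip: on the axis, 29 behind the rod's origin. The grip is 50 long (4 to 54 behind the origin), 22 wide along local x with upright sides, 24 high along z. Hold it here or up to 8 farther back, firmly: in a loose grip the tip sags or is pushed some mm aside.
- rod_tip (a point): Centre of the rod's flat tip end, 125 along local +y from the rod's origin. The last 3 taper to 12 in diameter, which lets the tip into a bore when about 2 off centre.
- rest: Fixed aluminium rest under the rod, up to about 57 high: foot 50 (x) by 185 (y) by 8, a 14 wide post under the grip (top 33 above the table) and an upright V under the shaft, 90 ahead of the origin. Origin on the table below the rod's origin at the start, +y along the rod.
- mount: Lens mount fixed to the table. Origin on the table. Grey base (x -140 to 60, y -70 to 70, 12 high) with three black upright plates 107 high, each with a round bore 16 in diameter, 85 above the table, running along local +y. The tip goes in from the -y side: first the sliding lens carriage (y -55 to -41), then the fixed uprights (50 wide, y -6 to 6 and 40 to 52), with their bores at x = 0.
- line_in (a point): Fixed point on the uprights' bore line, in the plane of the carriage's outer face (mount y -55, 85 above the table). Where the flange ends up. The carriage's own bore starts 5 to 27 off it towards the mount's +x; how far is not measured and must be felt or seen: the tip is stopped in this plane by solid plate but goes on at the bore.
- carriage_way (a point): Fixed point on the table, mount x 0, y -48, under the line. The carriage slides on its way here along the mount's x only, with about 3 N of friction; it stays where it is left and stops at x -13 and +30. Its bored plate is 64 wide and 107 high; a square lens cell, 120 high at most, is part of it on the -x side.
- line_out (a point): Where the bore line leaves the last upright (mount y 52, 85 above the table). With the flange flush the tip stands 18 beyond it.
- dowel: Bystander: plain steel dowel without a head, 12 in diameter, 90 long, lying.
- lens_ring: Bystander: black lens retaining ring, 50 in diameter, 10 high.
- driver: Bystander: screwdriver with a black handle, lying; origin under its middle.
- lens_jar: Bystander: small white jar, 52 in diameter, 50 high.
- cleaner: Bystander: amber bottle, 48 in diameter, 120 high.
- post: Bystander: steel optics post on a round foot, 75 high.
- gauge_block: Bystander: steel gauge block, 35 by 50 by 20.
Not all that is in view belongs to the job. What is shaped like the rod but green is not meant.

How it is judged (in metres and radians):
On the way, in this order (a step that is already met when the one before it is completed fails the run):
1. the tip is through the carriage's bore (2 mm or more out of its back) (y of rod_tip in the frame of mount above -0.039 m and x of rod_tip in the frame of mount between -0.004 and 0.032 m and z of rod_tip in the frame of mount between 0.08 and 0.09 m), for 0.05 s.
2. the tip is in or through the first fixed upright (y of rod_tip in the frame of mount above 0.002 m and x of rod_tip in the frame of mount between -0.004 and 0.004 m and z of rod_tip in the frame of mount between 0.08 and 0.09 m), for 0.05 s.
3. the tip is in or through the last fixed upright (y of rod_tip in the frame of mount above 0.048 m and x of rod_tip in the frame of mount between -0.004 and 0.004 m and z of rod_tip in the frame of mount between 0.08 and 0.09 m), for 0.05 s.
At the end, for the whole second after the job is handed in: The rod passes through the carriage and both uprights, its flange within 2.5 mm of the carriage's face, its axis within 3 mm and 0.04 rad of the bore line, at rest and let go (y of rod in the frame of mount above -0.0575 m and x of rod in the frame of mount between -0.003 and 0.003 m and z of rod in the frame of mount between 0.082 and 0.088 m and angle between the y axis of rod and the y axis of mount, either way round below 0.04 rad and linear speed of rod below 0.01 m/s and contact force between rod and the fingers below 0.1 N); the robot touches nothing.
It fails at once if the rod is pressed against the mount or carriage with more than 25 N (contact force between rod and mount above 25 N).
It fails at once if one of the other things on the table is moved more than 25 mm (distance of any of dowel, lens_ring, driver, lens_jar, cleaner, post, gauge_block from where it was at the start of the episode above 0.025 m).
It also fails if it takes over 61 s, if anything falls off the work surface, if the arm or the gripper's body presses on something with over 40 N, if the wrist force passes 120 N, or if a joint passes its speed limit or range.

## Robot

A 6-joint arm with a two-finger parallel gripper is mounted at the origin on the work surface. World frame = base frame: x ahead of the robot, y to its left, z up, the work surface at z = 0. Lengths are in mm, angles in rad, forces in N, time in s.
With the tool pointing down it reaches from about 325 to 850 mm from the base axis. Payload 4.4 kg.
Tool frame: the origin (TCP) lies at the very end of the fingers, on their centre line; the grasp point (between the pads) lies 19 mm behind it; z points along the fingers, x is the direction in which the jaws open and shut, and the axes are right-handed (so a half turn about z gives the same grasp; the last joint's range is limited). The gripper opens to 94 mm and grips with 3 to 60 N. Pads are 16 mm wide; open, the fingers measure 119 mm over their backs; the gripper's body (75 mm by 177 mm) begins 78 mm behind the grasp point.
Start: joints at [1.075, 0.207, 1.542, -0, 1.393, -0.15], TCP at [194.905, 540.961, 205.447] pointing down, gripper open.
Joint ranges: [-2.73, 2.73], [-0.86, 2.22], [0.23, 2.46], [-1.11, 4.25], [0.08, 2.63], [-2.82, 2.82]. Speed limits (rad/s): [2.79, 2.79, 3.14, 3.14, 3.14, 3.14].

## Interface

Orientations are given as a rotation vector (axis times angle).
In Python, from plant import r, eyes, spotter gives the robot as it stands.
- The arm moves only by the tool servo_tool, never from a script. Its arguments are lists of equal length, an entry for each row: "slide": the shift along the tool's x, y, z in cm, a list of three; "spin": the turn about the tool's z in degrees. In form: {"slide": [[dx, dy, dz], ...], "spin": [spin, ...]}. A call has exactly 5 rows; each row is the pose to reach, as a shift and turn from the pose commanded when the call began, along the tool's axes at that moment; what a row does not reach only later rows make up. A row lasts 1/12 s, in which the tool goes at most 41.7 mm and 7.16 degrees, less where a joint would pass 70% of its speed; a pose out of reach is approached as far as the arm can. A call with a gripper value outside its range is refused whole. "claw" is the opening, from -1 (shut) to 1 (fully open), set as the call begins (left out, the last holds). The fingers move at their own pace and stop on an object; the grip force is fixed at half the most. Time passes only in rows, so rows that repeat a pose let the fingers close, or fill a call up. It gives the time, the measured TCP pose, the force and the opening at its end, in the units of the state.
- r.state(): the state, without advancing time (a new reading comes with each control period).
- eyes.read_camera(name): name is "scene" or "top" or "wrist"; returns a dict with "img" (480x640x3 uint8, blue, green, red), "intrinsics" (3x3 intrinsics, pixels), "k1" (the pictures are not rectified: a ray, as slopes to the right and down, at radius r is drawn at 1 + k1 r^2 times it, then the intrinsics apply), "rvec" (rotation vector, rad) and "tvec" (3), from world to camera coordinates, as OpenCV has them; the wrist camera has in their place "hand_eye" (4x4, takes a point from camera to tool coordinates, whose origin is the TCP and whose axes are the tool frame's). Camera axes: x right, y down, z forward; pixel columns grow to the right and rows downward; lengths in mm; the calibration is good to about 2 mm. A picture is of the moment at which its call begins: read the wrist's pose just before it. There is no depth.
- r.hand_in(): hands the job in, once; it reports no verdict.
Trained networks look in the newest picture that a camera, given by its name, has taken for a name from the list of things; names that differ only in an ending like _2 or _b are one class to them, and where a whole thing is asked for, a point or a joint stands for the part that bears it (a point fixed in the world has none). Each returns a list of dicts, best first, with "p" (0 to 1); they miss things now and then, are a little off and sometimes report something else, mostly with a low value. They report only what shows in the picture. A call takes as long as a camera call. They do not tell look-alikes from the thing itself.
- spotter.boxes_of(thing, camera): "xy" ([column, row] in pixels, amid what is visible of it).
- spotter.place_of(thing, camera): "xy" ([column, row] in pixels: a listed point, or the origin of a listed thing).
The state is a dict: "clock": time; "q": joint angles; "qvel": joint speeds; "joint_torque": joint torques, N m; "tcp_pos": TCP position; "tool_rot": TCP orientation; "contact_force": force on the tool from outside, world axes, zero at the start; "ft_torque": the same for the moment, N m; "gripper_width": finger opening in mm.
Only numpy, scipy, OpenCV 4.12 (cv2) and the standard library are available. Lean on these libraries where they do the work, as an engineer would, in place of code of your own. Each camera call takes 0.05 s, during which the arm holds its last target. There are 200 camera calls.

## Working session

There is one attempt and no reset: what is moved stays moved. The work goes in short steps, Python scripts to look and compute and a tool call to move; the robot and the scene stay as the last step left them, time stands still between calls to the robot, and variables do not carry over. Pictures are saved under pics/ and viewed, about 8 in all and at most 12, crops included, and the job is handed in when it is done.

Besides the shell and the picture viewer there is one more tool, called after "Request:" as name(argument=value, ...), one argument or row to a line, values as JSON. servo_tool: Moves the arm, as the interface text tells. Its arguments: {"type":"object","properties":{"slide":{"type":"array"},"spin":{"type":"array"},"claw":{"type":"number"}},"required":["slide","spin"]}

```bash
mkdir -p pics; ls
cat > h.py <<'E'
import numpy as np, cv2
from plant import r, eyes, spotter
from scipy.spatial.transform import Rotation as R
def cam(n):
    s=r.state(); c=eyes.read_camera(n)
    if n=='wrist':
        T=np.eye(4);T[:3,:3]=R.from_rotvec(s['tool_rot']).as_matrix();T[:3,3]=s['tcp_pos']
        M=T@np.array(c['hand_eye'])
        c['Rcw']=M[:3,:3];c['o']=M[:3,3]
    else:
        A=R.from_rotvec(np.ravel(c['rvec'])).as_matrix();c['Rcw']=A.T;c['o']=-A.T@np.ravel(c['tvec'])
    return c
def ray(c,uv):
    K=np.array(c['intrinsics']);d=np.array([(uv[0]-K[0,2])/K[0,0],(uv[1]-K[1,2])/K[1,1]]);s=d.copy()
    for _ in range(20): s=d/(1+c['k1']*(s@s))
    v=c['Rcw']@np.array([s[0],s[1],1]);return v/np.linalg.norm(v)
def atz(c,uv,z):
    v=ray(c,uv);return c['o']+v*(z-c['o'][2])/v[2]
def proj(c,p):
    v=c['Rcw'].T@(np.array(p,float)-c['o']);s=v[:2]/v[2];s=s*(1+c['k1']*(s@s));K=np.array(c['intrinsics'])
    return np.array([s[0]*K[0,0]+K[0,2],s[1]*K[1,1]+K[1,2]])
def tri(c1,u1,c2,u2):
    A=[];b=[]
    for c,u in((c1,u1),(c2,u2)):
        v=ray(c,u);P=np.eye(3)-np.outer(v,v);A.append(P);b.append(P@c['o'])
    return np.linalg.lstsq(np.vstack(A),np.hstack(b),rcond=None)[0]
E
python3 - <<'E'
from h import *
c={}
for n in('scene','top'):
    c[n]=cam(n);cv2.imwrite(f'pics/{n}1.png',c[n]['img']);print(n,c[n]['o'].round())
    for t in('rod','rod_grip','rod_tip','rest','mount','line_in','carriage_way','line_out'):
        print(t,[(round(d['p'],2),np.round(d['xy']).tolist()) for d in spotter.place_of(t,n)[:3]])
E
```

```text
pics
scene [1345. -128.  827.]
rod [(0.68, [204.0, 248.0]), (0.62, [131.0, 238.0]), (0.62, [379.0, 274.0])]
rod_grip [(0.93, [216.0, 206.0]), (0.88, [122.0, 242.0]), (0.81, [368.0, 190.0])]
rod_tip [(0.94, [267.0, 225.0]), (0.7, [265.0, 248.0]), (0.68, [181.0, 216.0])]
rest [(0.92, [205.0, 265.0]), (0.46, [320.0, 334.0])]
mount [(0.61, [379.0, 277.0])]
line_in [(0.72, [360.0, 243.0])]
carriage_way [(0.98, [358.0, 276.0])]
line_out [(0.59, [410.0, 248.0])]
top [ 331.    3. 1381.]
rod [(0.85, [415.0, 280.0]), (0.71, [484.0, 328.0]), (0.71, [225.0, 356.0])]
rod_grip [(0.95, [428.0, 277.0]), (0.84, [401.0, 365.0]), (0.8, [238.0, 356.0])]
rod_tip [(0.96, [434.0, 354.0]), (0.89, [359.0, 274.0]), (0.67, [349.0, 321.0])]
rest []
mount [(0.95, [253.0, 238.0])]
line_in [(0.55, [275.0, 239.0]), (0.22, [140.0, 220.0])]
carriage_way [(0.79, [274.0, 245.0]), (0.41, [140.0, 220.0])]
line_out [(0.91, [228.0, 224.0])]
```

View pics/scene1.png

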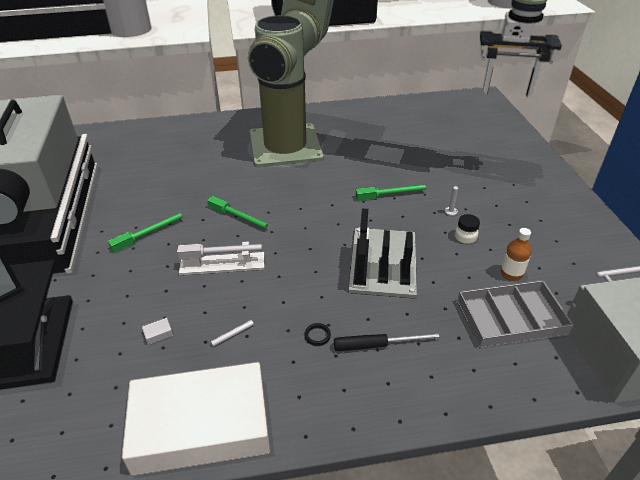

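View pics/top1.png

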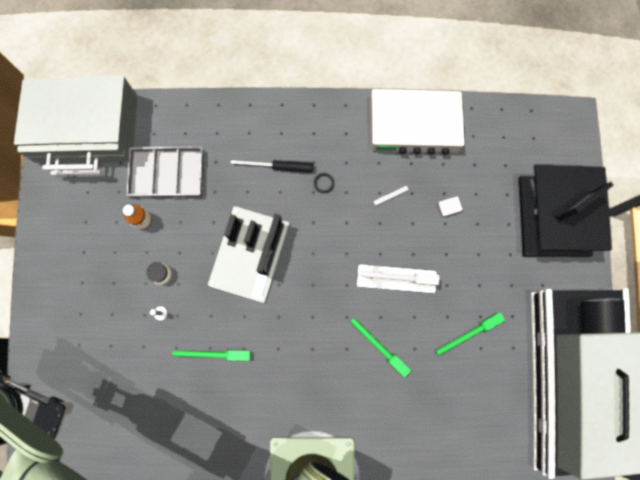

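The real rod is the grey one lying on the white rest (top: grip 428,277, tip 359,274; scene: grip ~190,253, tip 261,246). The three green ones (top 240,356; 380,345; 470,333) are the look-alikes. The mount is at top (253,250), with the carriage as its right-hand plate. I'll make one enlarged crop to confirm.

Run:
```python
from h import *
c=cam('top');s=cam('scene')
a=cv2.resize(c['img'][195:315,200:450],None,fx=3,fy=3,interpolation=cv2.INTER_CUBIC)
b=cv2.resize(s['img'][200:300,170:430],None,fx=2.88,fy=2.88,interpolation=cv2.INTER_CUBIC)[:240]
b=cv2.resize(b,(750,240));cv2.imwrite('pics/crop1.png',np.vstack([a,b]))
tip=atz(c,(359,274),45);gr=atz(c,(428,277),45);print('tip',tip,'grip',gr,np.linalg.norm(tip-gr))
li=atz(c,(275,239),85);lo=atz(c,(228,224),85);print('li',li,'lo',lo,np.linalg.norm(lo-li)); print('mount',atz(c,(253,238),0),'way',atz(c,(274,245),0))
print('tri li',tri(c,(275,239),s,(360,243)),'lo',tri(c,(228,224),s,(410,248)))
for n in('cleaner','lens_jar','post','lens_ring','driver','dowel','gauge_block'):
    d=spotter.place_of(n,'top');print(n,[atz(c,x['xy'],0).round().tolist() for x in d[:1]])
```

```text
tip [ 471.5274752  -106.05140057   45.        ] grip [ 465.04913638 -265.76208303   45.        ] 159.84201876830798
li [545.01805364  84.83116041  85.        ] lo [578.66306566 191.41169478  85.        ] 111.7649190915608
mount [561.14685558 142.81614499   0.        ] way [544.53651325  92.3631039    0.        ]
tri li [545.28236463  88.16531628  87.6953106 ] lo [577.89610335 189.72789437  87.16376303]
cleaner [[611.0, 423.0, 0.0]]
lens_jar [[741.0, 91.0, 0.0]]
post [[471.0, 360.0, 0.0]]
lens_ring [[698.0, -21.0, 0.0]]
driver [[738.0, 97.0, 0.0]]
dowel [[477.0, -108.0, 0.0]]
gauge_block [[646.0, -331.0, 0.0]]
```

View pics/crop1.png

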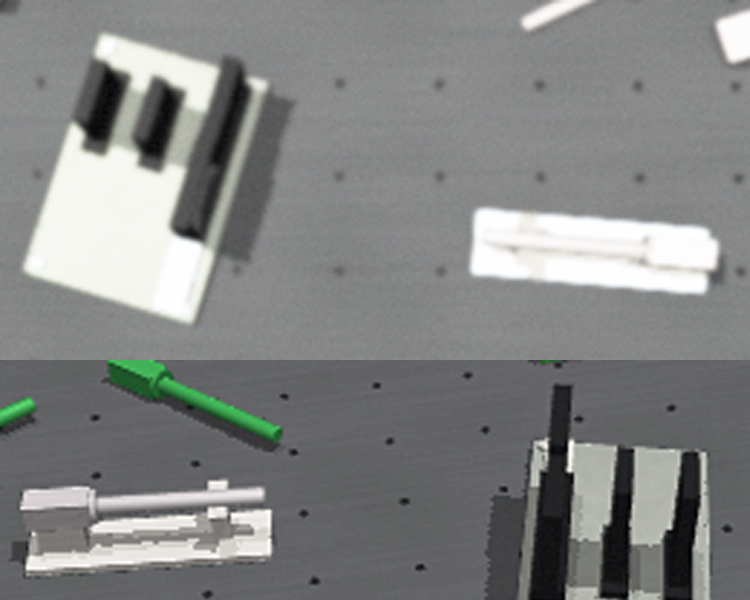

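```bash
cat >> h.py <<'E'
def plan(tgt,ydir=None,dq=None):
    """print slide cm and spin deg to bring TCP to tgt, jaws perpendicular to ydir"""
    s=r.state();M=R.from_rotvec(s['tool_rot']).as_matrix()
    print('t',s['clock'],'tcp',np.round(s['tcp_pos'],1),'F',np.round(s['contact_force'],1),'w',s['gripper_width'],'tilt',np.round(M[:,2],4))
    print('slide cm',np.round(M.T@(np.array(tgt)-s['tcp_pos'])/10,2))
    if ydir is not None:
        l=M.T@np.array([ydir[0],ydir[1],0]);a=np.degrees(np.arctan2(l[1],l[0]));  # want l along +-y
        print('spin',[round((a-k+180)%360-180,2) for k in(90,-90)],'q6',s['q'][5])
E
python3 - <<'E'
from h import *
plan([465,-250,180],[6.5,159.7]); print(R.from_rotvec(r.state()['tool_rot']).as_matrix().round(3)); print(R.from_rotvec(r.state()['tool_rot']).as_matrix().T@[465-300,-290,0])
c=cam('wrist');print(np.round(c['hand_eye'],3))
E
```

```text
t 1.35 tcp [194.9 541.  205.5] F [ 0.7  0.4 -0.2] w 94.11029565421968 tilt [ 0.  0. -1.]
slide cm [-65.26  52.22   2.55]
spin [np.float64(-107.48), np.float64(72.52)] q6 -0.15049734338251247
[[ 0.339  0.941  0.   ]
 [ 0.941 -0.339  0.   ]
 [ 0.     0.    -1.   ]]
[-2.16910324e+02  2.53524972e+02 -3.60625147e-03]
[[   1.      -0.       0.      -0.903]
 [   0.       0.972    0.235  -66.845]
 [  -0.      -0.235    0.972 -179.305]
 [   0.       0.       0.       1.   ]]
```

Request:
servo_tool(
  slide=[
    [-3.2,2.6,0],
    [-6.4,5.2,0],
    [-9.6,7.7,0],
    [-12.8,10.3,0],
    [-16,12.8,0],
  ],
  spin=[0,0,0,0,0],
)

```text
clock: 1.82
tcp_pos: [261.3, 345.4, 205.5]
tool_rot: [2.569, 1.807, 0.001]
contact_force: [0.4, -0.1, 0.7]
gripper_width: 94.1
```

Request:
servo_tool(
  slide=[
    [-3.2,2.6,0],
    [-6.4,5.2,0],
    [-9.6,7.7,0],
    [-12.8,10.3,0],
    [-16,12.8,0],
  ],
  spin=[0,0,0,0,0],
)

```text
clock: 2.23
tcp_pos: [327.6, 151.4, 205.9]
tool_rot: [2.569, 1.807, 0.002]
contact_force: [1.2, 0.6, 0.7]
gripper_width: 93.8
```

Request:
servo_tool(
  slide=[
    [-3.2,2.6,0],
    [-6.4,5.2,0],
    [-9.6,7.7,0],
    [-12.8,10.3,0],
    [-16,12.8,0],
  ],
  spin=[0,0,0,0,0],
)

```text
clock: 2.65
tcp_pos: [393.9, -43.0, 205.9]
tool_rot: [2.57, 1.804, 0.002]
contact_force: [2.0, 0.3, -0.2]
gripper_width: 93.7
```

Request:
servo_tool(
  slide=[
    [-3.2,2.6,0],
    [-6.4,5.2,0],
    [-9.6,7.7,0],
    [-12.8,10.3,0],
    [-16,12.8,0],
  ],
  spin=[7,14,21,28,35],
)

```text
clock: 3.07
tcp_pos: [460.0, -237.0, 205.5]
tool_rot: [2.998, 0.939, 0.001]
contact_force: [1.4, 1.5, 0.7]
gripper_width: 94.1
```

Request:
servo_tool(
  slide=[
    [0,0,0],
    [0,0,0],
    [0,0,0],
    [0,0,0],
    [0,0,0],
  ],
  spin=[7,14,21,28,35],
)

```text
clock: 3.48
tcp_pos: [459.6, -234.9, 205.4]
tool_rot: [-3.141, 0.005, 0.0]
contact_force: [-0.3, 0.1, 0.1]
gripper_width: 93.9
```

Run:
```python
from h import *
plan([466,-250,180],[6.5,159.7])
c=cam('wrist');cv2.imwrite('pics/w1.png',c['img'])
for t in('rod','rod_grip','rod_tip'):
    print(t,[(round(d['p'],2),np.round(d['xy']).tolist(),atz(c,d['xy'],45).round(1).tolist()) for d in spotter.place_of(t,'wrist')[:3]])
for p in([465,-266,45],[471,-106,45]): print(proj(c,p))
```

```text
t 3.4833 tcp [ 459.6 -234.9  205.4] F [-0.3  0.1  0.1] w 93.94974839516628 tilt [-1.e-04  1.e-04 -1.e+00]
slide cm [0.64 1.51 2.54]
spin [np.float64(-177.86), np.float64(2.14)] q6 -0.6370572232909282
rod [(0.74, [322.0, 224.0], [461.2, -235.3, 45.0]), (0.57, [113.0, 152.0], [299.3, -177.6, 45.0])]
rod_grip [(0.9, [324.0, 260.0], [463.0, -265.8, 45.0]), (0.83, [220.0, 403.0], [369.1, -399.5, 45.0]), (0.8, [90.0, 181.0], [278.3, -200.0, 45.0])]
rod_tip [(0.89, [339.0, 58.0], [474.3, -110.7, 45.0]), (0.81, [207.0, 41.0], [377.4, -98.3, 45.0]), (0.58, [135.0, 280.0], [305.5, -282.8, 45.0])]
[326.26163505 260.14456639]
[334.33583549  51.48147948]
```

View pics/w1.png

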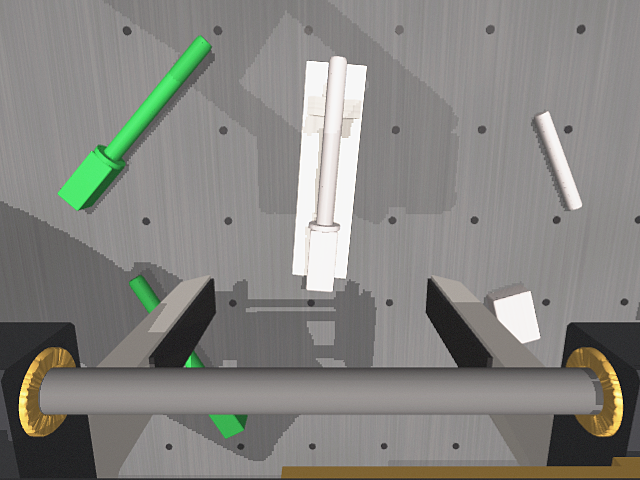

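The wrist view shows the grey rod with its grip around (323,260) and tip at (339,58), leaning about 4.4° to the right of image-up. The green decoys are clear of the fingers. Descending.

Request:
servo_tool(
  slide=[
    [0.3,1.6,3.5],
    [0.3,3.2,7],
    [0.3,3.2,10],
    [0.3,3.2,12.5],
    [0.3,3.2,13],
  ],
  spin=[4.2,4.2,4.2,4.2,4.2],
)

```text
clock: 4.1
tcp_pos: [459.4, -264.3, 70.6]
tool_rot: [-3.134, 0.107, 0.012]
contact_force: [-1.9, 0.7, -0.6]
gripper_width: 93.7
```

Run:
```python
from h import *
plan([462.8,-267,26],[.078,.997])
c=cam('wrist');cv2.imwrite('pics/w2.png',c['img'])
for t in('rod','rod_grip','rod_tip'):
    print(t,[(round(d['p'],2),np.round(d['xy']).tolist(),atz(c,d['xy'],45).round(1).tolist()) for d in spotter.place_of(t,'wrist')[:2]])
```

```text
t 4.1 tcp [ 459.4 -264.3   70.6] F [-1.9  0.7 -0.6] w 93.65181745026509 tilt [-0.0075  0.006  -1.    ]
slide cm [0.4  0.27 4.45]
spin [np.float64(-179.44), np.float64(0.56)] q6 -0.6170406496366121
rod [(0.77, [165.0, 471.0], [364.2, -374.1, 45.0]), (0.64, [322.0, 215.0], [462.6, -233.9, 45.0])]
rod_grip [(0.57, [320.0, 275.0], [459.8, -264.0, 45.0])]
rod_tip [(0.92, [39.0, 323.0], [312.1, -280.3, 45.0])]
```

View pics/w2.png

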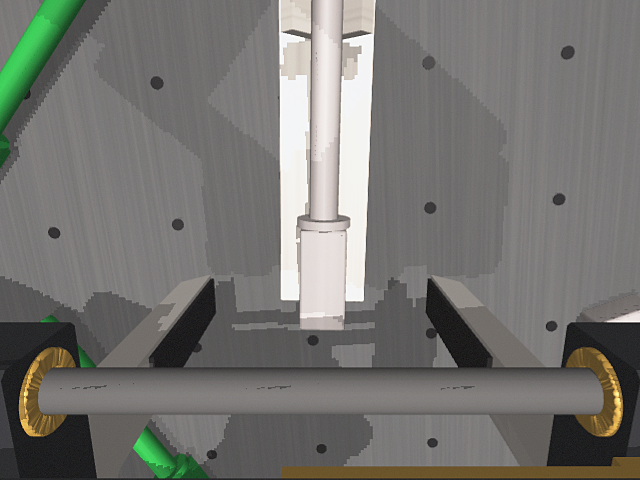

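Run:
```python
from h import *
c=cam('wrist')
for uv,z in(((323,280),57),((322,326),57),((324,215),52),((325.5,5),52)): print(uv,atz(c,uv,z).round(1))
plan([463,-268,26],[.078,.997])
```

```text
(323, 280) [ 466.  -268.4   57. ]
(322, 326) [ 463.9 -292.7   57. ]
(324, 215) [ 468.7 -237.1   52. ]
(325.5, 5) [ 475.5 -145.1   52. ]
t 4.35 tcp [ 464.3 -267.7   77.7] F [-0.3  0.3  0.3] w 93.73710515103767 tilt [ 0.0032 -0.0026 -1.    ]
slide cm [-0.15  0.02  5.17]
spin [np.float64(-179.48), np.float64(0.52)] q6 -0.6154784070557928
```

Request:
servo_tool(
  slide=[
    [0,0.1,1.2],
    [0,0.1,2.5],
    [0,0.1,3.8],
    [0,0.1,4.9],
    [0,0.1,4.9],
  ],
  spin=[0.3,0.3,0.3,0.3,0.3],
)

```text
clock: 4.77
tcp_pos: [461.5, -266.6, 24.6]
tool_rot: [-3.137, 0.118, 0.004]
contact_force: [-0.1, 0.9, 0.6]
gripper_width: 94.0
```

Request:
servo_tool(
  slide=[
    [0,0,0],
    [0,0,0],
    [0,0,0],
    [0,0,0],
    [0,0,0],
  ],
  spin=[0,0,0,0,0],
)

```text
clock: 5.18
tcp_pos: [463.2, -268.1, 27.1]
tool_rot: [3.139, -0.118, 0.002]
contact_force: [-0.5, 0.1, -0.4]
gripper_width: 93.8
```

Run:
```python
from h import *
plan([462.5,-267,26],[.078,.997])
c=cam('wrist');cv2.imwrite('pics/w3.png',c['img'])
# grip: edges in row profile at several rows
g=cv2.cvtColor(c['img'],cv2.COLOR_BGR2GRAY).astype(int)
for v in(60,150,240,290): print(v,g[v,270:380:3].tolist())
```

```text
t 5.1833 tcp [ 463.2 -268.1   27.1] F [-0.5  0.1 -0.4] w 93.80904419104024 tilt [ 1.1e-03 -9.0e-04 -1.0e+00]
slide cm [-0.07 -0.1   0.11]
spin [np.float64(-179.84), np.float64(0.16)] q6 -0.6111826672039204
60 [239, 238, 239, 239, 238, 238, 238, 184, 97, 161, 184, 203, 216, 221, 227, 221, 215, 209, 197, 181, 153, 194, 237, 239, 238, 239, 238, 238, 238, 237, 238, 237, 238, 240, 87, 102, 101]
150 [239, 239, 239, 239, 238, 239, 239, 242, 97, 160, 182, 205, 215, 223, 229, 200, 192, 183, 174, 160, 109, 240, 233, 234, 235, 236, 236, 237, 237, 237, 237, 236, 240, 84, 102, 103, 102]
240 [227, 232, 233, 185, 131, 152, 167, 176, 178, 184, 188, 192, 199, 204, 205, 203, 203, 198, 192, 189, 185, 183, 177, 161, 141, 125, 235, 235, 232, 234, 233, 237, 82, 100, 97, 100, 99]
290 [222, 227, 229, 230, 221, 192, 201, 204, 204, 204, 205, 205, 210, 211, 213, 210, 209, 211, 212, 208, 207, 207, 207, 185, 242, 233, 230, 232, 231, 227, 233, 220, 99, 99, 101, 98, 100]
```

View pics/w3.png

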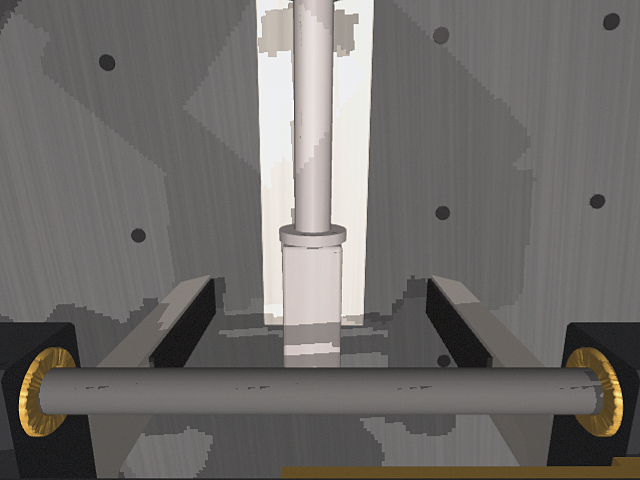

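The rod sits about 3.5 mm to the tool's −x (grip cols 283–342, jaws centred at ~322) and its angle is aligned. Centring, then closing.

Request:
servo_tool(
  slide=[
    [-0.35,0,0.05],
    [-0.35,0,0.05],
    [-0.35,0,0.05],
    [-0.35,0,0.05],
    [-0.35,0,0.05],
  ],
  spin=[0,0,0,0,0],
)

```text
clock: 5.65
tcp_pos: [459.2, -267.4, 26.0]
tool_rot: [3.139, -0.118, 0.0]
contact_force: [0.4, 0.0, 0.6]
gripper_width: 94.3
```

Request:
servo_tool(
  slide=[
    [0,0,0],
    [0,0,0],
    [0,0,0],
    [0,0,0],
    [0,0,0],
  ],
  spin=[0,0,0,0,0],
  claw=-1,
)

```text
clock: 6.07
tcp_pos: [459.2, -267.4, 25.9]
tool_rot: [-3.139, 0.118, 0.0]
contact_force: [0.1, -0.1, 0.7]
gripper_width: 64.0
```

Request:
servo_tool(
  slide=[
    [0,0,0],
    [0,0,0],
    [0,0,0],
    [0,0,0],
    [0,0,0],
  ],
  spin=[0,0,0,0,0],
)

```text
clock: 6.48
tcp_pos: [459.2, -267.4, 25.9]
tool_rot: [-3.139, 0.118, 0.0]
contact_force: [-0.4, -0.8, -0.2]
gripper_width: 31.0
```

Request:
servo_tool(
  slide=[
    [0,0,0],
    [0,0,0],
    [0,0,0],
    [0,0,0],
    [0,0,0],
  ],
  spin=[0,0,0,0,0],
)

```text
clock: 6.9
tcp_pos: [459.3, -267.5, 26.0]
tool_rot: [3.139, -0.118, 0.0]
contact_force: [0.1, 0.1, 0.5]
gripper_width: 22.1
```

Request:
servo_tool(
  slide=[
    [0,0,-0.5],
    [0,0,-1.5],
    [0,0,-3],
    [0,0,-4.5],
    [0,0,-6],
  ],
  spin=[0,0,0,0,0],
)

```text
clock: 7.32
tcp_pos: [459.1, -267.3, 87.2]
tool_rot: [3.139, -0.118, -0.0]
contact_force: [0.9, -0.3, -0.9]
gripper_width: 21.8
```

Request:
servo_tool(
  slide=[
    [0,0,-3],
    [0,0,-6],
    [0,0,-8.4],
    [0,0,-8.4],
    [0,0,-8.4],
  ],
  spin=[0,0,0,0,0],
)

```text
clock: 7.73
tcp_pos: [460.2, -268.3, 172.2]
tool_rot: [3.136, -0.118, 0.006]
contact_force: [-0.6, 0.0, -1.3]
gripper_width: 22.0
```

Request:
servo_tool(
  slide=[
    [0,0,0],
    [0,0,0],
    [0,0,0],
    [0,0,0],
    [0,0,0],
  ],
  spin=[0,0,0,0,0],
)

```text
clock: 8.15
tcp_pos: [458.6, -267.0, 168.7]
tool_rot: [-3.138, 0.118, 0.003]
contact_force: [1.5, -0.3, -1.0]
gripper_width: 21.9
```

Run:
```python
from h import *
s=r.state()
M=R.from_rotvec(s['tool_rot']).as_matrix();p=np.array(s['tcp_pos'])
cs={n:cam(n) for n in('wrist','top','scene')}
for n in cs:
    for t in('rod_tip','rod','rod_grip'):
        print(n,t,[(round(d['p'],2),np.round(d['xy'],1).tolist()) for d in spotter.place_of(t,n)[:2]])
f=np.array([-M[0,1],-M[1,1],0]);g=p-19*M[:,2]
for nm,k in(('tip',157),('org',32)):
    P=g+f*k;print(nm,P,{n:proj(cs[n],P).round(1).tolist() for n in cs})
plan([500,-150,150],[np.sin(np.radians(17.2)),np.cos(np.radians(17.2))])
cv2.imwrite('pics/w4.png',cs['wrist']['img'])
for t in('line_in','line_out','carriage_way','mount'):
    print(t,[(round(d['p'],2),np.round(d['xy'],1).tolist()) for d in spotter.place_of(t,'wrist')[:2]])
```

```text
wrist rod_tip [(0.92, [118.3, 266.7])]
wrist rod [(0.83, [318.4, 230.9]), (0.82, [83.1, 128.7])]
wrist rod_grip [(0.96, [318.6, 299.6]), (0.7, [60.0, 160.7])]
top rod_tip [(0.73, [361.7, 267.8]), (0.68, [170.5, 351.5])]
top rod [(0.92, [226.9, 354.5]), (0.84, [425.1, 273.6])]
top rod_grip [(0.75, [240.9, 355.7]), (0.59, [490.8, 323.5])]
scene rod_tip [(0.89, [258.7, 195.5]), (0.83, [266.3, 227.1])]
scene rod [(0.91, [227.7, 209.4]), (0.82, [128.2, 236.5])]
scene rod_grip [(0.96, [179.9, 197.2]), (0.6, [367.6, 191.7])]
tip [ 470.4809785  -110.43658755  187.74450946] {'wrist': [317.7, -155.9], 'top': [366.8, 267.3], 'scene': [254.6, 192.9]}
org [ 461.08225093 -235.08263725  187.74450946] {'wrist': [318.3, 231.6], 'top': [427.0, 272.0], 'scene': [191.4, 196.9]}
t 8.75 tcp [ 459.3 -267.4  170. ] F [ 0.9  0.9 -0.9] w 21.692593784858627 tilt [ 1.e-04 -1.e-04 -1.e+00]
slide cm [  3.18 -12.02   2.  ]
spin [np.float64(-167.11), np.float64(12.89)] q6 -0.614967480955418
line_in []
line_out []
carriage_way []
mount []
```

View pics/w4.png

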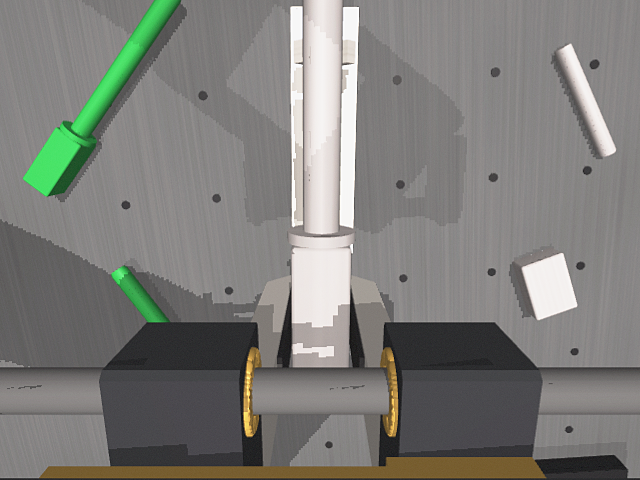

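Request:
servo_tool(
  slide=[
    [1,-3.2,0],
    [2,-6.4,0],
    [3,-9.6,0],
    [4,-12.8,0],
    [5,-16,0],
  ],
  spin=[0,0,0,0,0],
)

```text
clock: 9.37
tcp_pos: [521.5, -110.3, 170.1]
tool_rot: [3.139, -0.119, 0.001]
contact_force: [0.2, 0.1, -1.3]
gripper_width: 21.5
```

Request:
servo_tool(
  slide=[
    [1,-3.2,0],
    [2,-6.4,0],
    [3,-9.6,0],
    [4,-12.8,0],
    [4.4,-16,0],
  ],
  spin=[3,6,9,12.9,12.9],
)

```text
clock: 9.78
tcp_pos: [578.2, 46.1, 170.1]
tool_rot: [-3.106, 0.474, -0.002]
contact_force: [-0.1, 0.4, -0.8]
gripper_width: 21.8
```

Request:
servo_tool(
  slide=[
    [0,0,0],
    [0,0,0],
    [0,0,0],
    [0,0,0],
    [0,0,0],
  ],
  spin=[0,0,0,0,0],
)

```text
clock: 10.2
tcp_pos: [576.8, 43.3, 170.0]
tool_rot: [3.105, -0.473, -0.0]
contact_force: [0.5, -0.8, -2.0]
gripper_width: 21.8
```

Run:
```python
from h import *
plan([577,44,170],[.296,.955])
c=cam('wrist')
cv2.imwrite('pics/w5.png',c['img'])
for t in('line_in','line_out','carriage_way','mount','rod','rod_tip'):
    print(t,[(round(d['p'],2),np.round(d['xy'],1).tolist()) for d in spotter.place_of(t,'wrist')[:2]])
```

```text
t 10.2 tcp [576.8  43.3 170. ] F [ 0.5 -0.8 -2. ] w 21.798058140118243 tilt [-2.e-04 -3.e-04 -1.e+00]
slide cm [-0.   -0.07 -0.  ]
spin [np.float64(179.9), np.float64(-0.1)] q6 0.22782919103930133
line_in [(0.84, [250.3, 196.7])]
line_out [(0.94, [239.9, 3.3])]
carriage_way [(0.59, [317.2, 230.1])]
mount [(0.9, [262.7, 111.7])]
rod [(0.84, [318.1, 228.8]), (0.33, [250.1, 196.8])]
rod_tip [(0.16, [498.6, 90.4])]
```

View pics/w5.png

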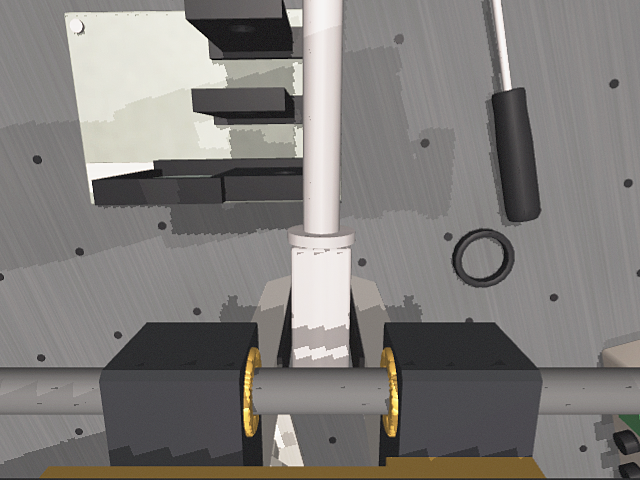

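Run:
```python
from h import *
im=cv2.imread('pics/w5.png')[0:210,80:345]
im=cv2.convertScaleAbs(im,alpha=1.6,beta=20)
cv2.imwrite('pics/crop2.png',cv2.resize(im,None,fx=2.85,fy=2.85,interpolation=cv2.INTER_CUBIC))
c=cam('wrist');print(c['intrinsics'],c['k1'])
```

```text
[[427.85585255   0.         320.3022928 ]
 [  0.         427.85585255 241.74861969]
 [  0.           0.           1.        ]] -0.0012637315427214291
```

View pics/crop2.png

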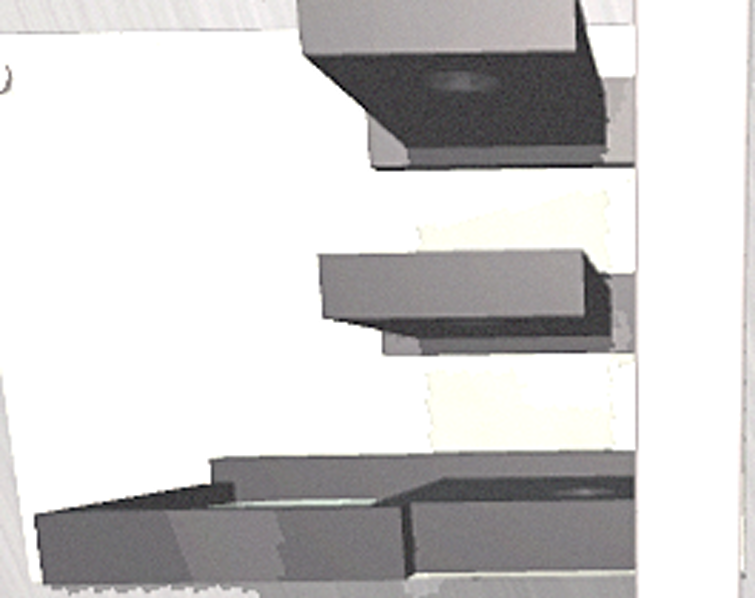

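Crop: upright 1's top-face corners are (192,89.5), (284.6,87.7), (285.3,111.2), (193.7,111.6). Upright 2's front top edge runs (186.7,18.2)–(282.5,18.2). The carriage plate's left end is at ~(224,202) and its bore is near col 283.

Run:
```python
from h import *
c=cam('wrist')
P={k:atz(c,uv,107) for k,uv in dict(TL=(191.9,89.5),TR=(284.6,87.7),BR=(285.3,111.2),BL=(193.7,111.6),L2=(186.7,18.2),R2=(282.5,18.2)).items()}
print(P); print('w',np.linalg.norm(P['TL']-P['TR']),np.linalg.norm(P['L2']-P['R2']),np.linalg.norm(P['TL']-P['BL']))
# fit pose: mount (x0,y0,yaw)
from scipy.optimize import least_squares
loc=dict(TL=(-25,6),TR=(25,6),BR=(25,-6),BL=(-25,-6),L2=(-25,40),R2=(25,40))
def T(p,l): a=p[2];return np.array([p[0]+np.cos(a)*l[0]-np.sin(a)*l[1],p[1]+np.sin(a)*l[0]+np.cos(a)*l[1]])
f=lambda p:np.hstack([T(p,loc[k])-P[k][:2] for k in loc])
s=least_squares(f,[561,143,-.3]);p=s.x;print('mount',p,np.degrees(p[2]),s.fun.round(1))
inv=lambda w:np.array([[np.cos(p[2]),np.sin(p[2])],[-np.sin(p[2]),np.cos(p[2])]])@(np.array(w)[:2]-p[:2])
print('plate left edge',inv(atz(c,(224.2,202.5),107)),inv(atz(c,(222.1,176.1),107)),'bore col',inv(atz(c,(283.5,172),92)))
# shaft in image -> direction
g=cv2.cvtColor(c['img'],cv2.COLOR_BGR2GRAY).astype(int)
st=r.state();M=R.from_rotvec(st['tool_rot']).as_matrix();q=np.array(st['tcp_pos'])
for v in(20,120,200):
    row=g[v,290:350];print(v,row[::2].tolist())
for k in(32,60,90): print(k,proj(c,q-19*M[:,2]-M[:,1]*k))
print('tool fwd yaw',np.degrees(np.arctan2(M[0,1],-M[1,1])), 'tcp local',inv(q))
```

```text
{'TL': array([539.51312113, 152.76371428, 107.        ]), 'TR': array([587.31392762, 138.86596322, 107.        ]), 'BR': array([583.87093248, 127.29409021, 107.        ]), 'BL': array([536.31056289, 141.85379021, 107.        ]), 'L2': array([549.66081682, 186.22697574, 107.        ]), 'R2': array([597.00788229, 171.5038205 , 107.        ])}
w 49.78016257698813 49.58342373411313 11.370260440748087
mount [ 5.61766149e+02  1.40318345e+02 -2.92664418e-01] -16.768435965739855 [ 0.   0.5  0.1 -0.   0.1  0.1 -0.2 -0.1 -0.3 -0.4  0.2 -0.1]
plate left edge [-11.29362526 -55.66539577] [-11.5593842  -40.72965653] bore col [ 21.71415766 -39.87331494]
20 [233, 226, 226, 226, 228, 243, 164, 170, 193, 212, 205, 232, 237, 242, 244, 244, 245, 244, 242, 239, 237, 234, 229, 221, 212, 188, 121, 122, 124, 133]
120 [58, 62, 70, 98, 96, 97, 84, 159, 181, 197, 213, 221, 229, 234, 235, 237, 239, 232, 227, 225, 222, 217, 209, 194, 176, 126, 131, 125, 121, 121]
200 [65, 62, 62, 66, 65, 60, 69, 162, 187, 201, 216, 224, 228, 231, 235, 237, 236, 230, 226, 221, 218, 211, 196, 183, 146, 173, 121, 127, 122, 125]
32 [317.57912838 231.87643812]
60 [317.43107577 157.51825258]
90 [317.25835484  70.63921123]
tool fwd yaw -17.22477417828497 tcp local [ 42.2589427 -87.3763568]
```

Request:
servo_tool(
  slide=[
    [-0.5,3,0],
    [-1,6,0],
    [-1.5,9,0],
    [-2,12,0],
    [-2.2,14,0],
  ],
  spin=[-0.45,-0.45,-0.45,-0.45,-0.45],
)

```text
clock: 11.07
tcp_pos: [513.3, -84.4, 170.0]
tool_rot: [3.107, -0.459, -0.001]
contact_force: [0.6, 0.1, -1.2]
gripper_width: 21.6
```

Request:
servo_tool(
  slide=[
    [0,0,3],
    [0,0,6],
    [0,0,8],
    [0,0,9.5],
    [0,0,10.4],
  ],
  spin=[0,0,0,0,0],
)

```text
clock: 11.48
tcp_pos: [513.0, -82.2, 63.8]
tool_rot: [-3.107, 0.458, 0.005]
contact_force: [0.1, -0.3, -1.8]
gripper_width: 21.7
```

Request:
servo_tool(
  slide=[
    [0,0,0],
    [0,0,0],
    [0,0,0],
    [0,0,0],
    [0,0,0],
  ],
  spin=[0,0,0,0,0],
)

```text
clock: 11.9
tcp_pos: [515.7, -82.9, 67.3]
tool_rot: [3.108, -0.458, 0.004]
contact_force: [-0.2, -0.2, -0.8]
gripper_width: 21.8
```

```bash
cat >> h.py <<'E'
MP=np.array([561.77,140.32,-0.29266])
def loc():
    s=r.state();M=R.from_rotvec(s['tool_rot']).as_matrix();p=MP
    A=np.array([[np.cos(p[2]),np.sin(p[2])],[-np.sin(p[2]),np.cos(p[2])]])
    q=np.array(s['tcp_pos']); d=A@-M[:2,1]; rod=q+1.5*M[:,0]; l=A@(rod[:2]-p[:2])
    print('t',s['clock'],'yawerr deg',round(np.degrees(np.arctan2(d[0],d[1])),2),'rod@grip x,y',l.round(2),'z',round(q[2]+19,2),'tip',(l+157*d).round(2),'F loc',(A@np.array(s['contact_force'])[:2]).round(1),round(s['contact_force'][2],1),'tq',np.round(s['ft_torque'],2))
E
python3 - <<'E'
from h import *
loc()
cs={n:cam(n) for n in('top','scene')}
for n in cs: print(n,[(round(d['p'],2),np.round(d['xy'],1).tolist()) for d in spotter.place_of('rod_tip',n)[:3]])
a=MP[2]
for x in(0,21):
  P=[MP[0]+np.cos(a)*x-np.sin(a)*-70,MP[1]+np.sin(a)*x+np.cos(a)*-70,85];print({n:proj(cs[n],P).round(1).tolist() for n in cs})
E
```

```text
t 11.9 yawerr deg -0.01 rod@grip x,y [  21.78 -227.03] z 86.28 tip [ 21.74 -70.03] F loc [-0.1 -0.3] -0.8 tq [-0.13  0.13  0.06]
top [(0.96, [173.8, 352.4]), (0.93, [434.8, 356.0]), (0.62, [277.9, 231.0])]
scene [(0.9, [180.6, 211.9]), (0.87, [355.2, 248.4]), (0.57, [424.3, 190.3])]
{'top': [280.1, 240.5], 'scene': [350.8, 243.8]}
{'top': [283.0, 231.7], 'scene': [350.0, 250.6]}
```

Request:
servo_tool(
  slide=[
    [0,0,0],
    [0,0,0],
    [0,0,0],
    [0,0,0],
    [0,0,0],
  ],
  spin=[0,0,0,0,0],
)

```text
clock: 12.52
tcp_pos: [514.5, -82.6, 65.9]
tool_rot: [-3.108, 0.458, 0.0]
contact_force: [0.2, 0.1, -1.5]
gripper_width: 22.2
```

Run:
```python
from h import *
loc()
```

```text
t 12.5167 yawerr deg -0.01 rod@grip x,y [  20.55 -227.06] z 84.88 tip [ 20.53 -70.06] F loc [0.1 0.2] -1.5 tq [-0.04  0.06  0.02]
```

Request:
servo_tool(
  slide=[
    [0.05,-0.2,0],
    [0.05,-0.4,0],
    [0.05,-0.6,0],
    [0.05,-0.7,0],
    [0.05,-0.8,0],
  ],
  spin=[0,0,0,0,0],
)

```text
clock: 12.93
tcp_pos: [517.4, -74.9, 65.9]
tool_rot: [3.108, -0.457, -0.0]
contact_force: [0.1, -0.2, -1.8]
gripper_width: 22.1
```

Request:
servo_tool(
  slide=[
    [0,-0.1,0],
    [0,-0.2,0],
    [0,-0.3,0],
    [0,-0.4,0],
    [0,-0.5,0],
  ],
  spin=[0,0,0,0,0],
)

```text
clock: 13.35
tcp_pos: [518.8, -70.2, 66.0]
tool_rot: [3.108, -0.458, 0.0]
contact_force: [-0.7, -0.3, -2.0]
gripper_width: 21.9
```

Request:
servo_tool(
  slide=[
    [0,-0.1,0],
    [0,-0.2,0],
    [0,-0.3,0],
    [0,-0.4,0],
    [0,-0.5,0],
  ],
  spin=[0,0,0,0,0],
)

```text
clock: 13.77
tcp_pos: [520.3, -65.4, 66.0]
tool_rot: [-3.108, 0.458, -0.0]
contact_force: [0.2, 0.1, -0.7]
gripper_width: 21.8
```

Run:
```python
from h import *
loc()
```

```text
t 13.7667 yawerr deg -0.01 rod@grip x,y [  21.13 -208.96] z 84.97 tip [ 21.12 -51.96] F loc [0.2 0.2] -0.7 tq [-0.1   0.06 -0.  ]
```

Request:
servo_tool(
  slide=[
    [0,-0.1,0],
    [0,-0.2,0],
    [0,-0.3,0],
    [0,-0.4,0],
    [0,-0.5,0],
  ],
  spin=[0,0,0,0,0],
)

```text
clock: 14.18
tcp_pos: [521.7, -60.6, 66.0]
tool_rot: [3.108, -0.458, 0.0]
contact_force: [-0.7, -0.4, -0.9]
gripper_width: 21.7
```

Request:
servo_tool(
  slide=[
    [0,-0.1,0],
    [0,-0.2,0],
    [0,-0.3,0],
    [0,-0.4,0],
    [0,-0.5,0],
  ],
  spin=[0,0,0,0,0],
)

```text
clock: 14.6
tcp_pos: [523.2, -55.9, 65.9]
tool_rot: [3.108, -0.458, 0.0]
contact_force: [0.2, 0.5, -0.8]
gripper_width: 21.8
```

Request:
servo_tool(
  slide=[
    [0,-0.1,0],
    [0,-0.2,0],
    [0,-0.3,0],
    [0,-0.4,0],
    [0,-0.5,0],
  ],
  spin=[0,0,0,0,0],
)

```text
clock: 15.02
tcp_pos: [524.6, -51.1, 66.0]
tool_rot: [3.108, -0.458, 0.0]
contact_force: [0.7, 0.3, -1.2]
gripper_width: 21.6
```

Run:
```python
from h import *
loc()
c=cam('wrist');s=cam('scene')
a=cv2.resize(c['img'][0:250,200:420],None,fx=2.2,fy=2.2)
b=cv2.resize(s['img'][200:310,310:430],None,fx=2.6,fy=5*.5*2)
b=cv2.resize(s['img'][195:305,325:425],(300,330),interpolation=cv2.INTER_CUBIC)
o=np.zeros((550,790,3),np.uint8);o[:550,:484]=a;o[:330,484:784]=b;cv2.imwrite('pics/w6.png',o)
```

```text
t 15.0167 yawerr deg -0.01 rod@grip x,y [  21.15 -193.97] z 84.96 tip [ 21.13 -36.97] F loc [0.6 0.5] -1.2 tq [-0.2   0.05 -0.01]
```

View pics/w6.png

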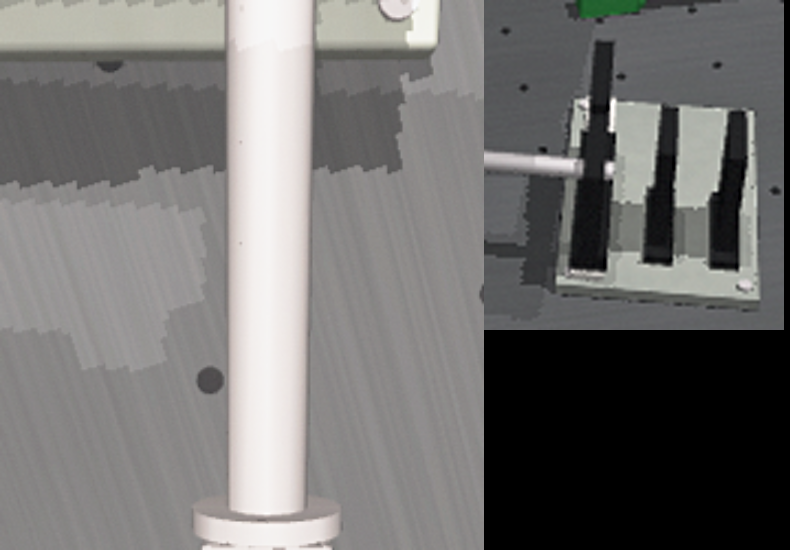

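The scene crop shows the tip sticking out behind the carriage, with no contact force. Next: 5 mm further in, then slide the carriage sideways to the line.

Request:
servo_tool(
  slide=[
    [0,-0.1,0],
    [0,-0.2,0],
    [0,-0.3,0],
    [0,-0.4,0],
    [0,-0.5,0],
  ],
  spin=[0,0,0,0,0],
)

```text
clock: 15.53
tcp_pos: [526.0, -46.3, 65.9]
tool_rot: [3.108, -0.458, -0.0]
contact_force: [-0.3, -0.6, -0.9]
gripper_width: 21.5
```

Request:
servo_tool(
  slide=[
    [-0.1,0,0],
    [-0.2,0,0],
    [-0.3,0,0],
    [-0.4,0,0],
    [-0.5,0,0],
  ],
  spin=[0,0,0,0,0],
)

```text
clock: 15.95
tcp_pos: [522.4, -45.2, 66.4]
tool_rot: [-3.108, 0.46, -0.004]
contact_force: [3.5, -1.3, -1.6]
gripper_width: 21.8
```

Request:
servo_tool(
  slide=[
    [-0.15,0,0],
    [-0.3,0,0],
    [-0.45,0,0],
    [-0.6,0,0],
    [-0.75,0,0],
  ],
  spin=[0,0,0,0,0],
)

```text
clock: 16.37
tcp_pos: [514.1, -42.8, 66.1]
tool_rot: [3.108, -0.458, 0.001]
contact_force: [4.0, -0.7, -1.1]
gripper_width: 22.0
```

Request:
servo_tool(
  slide=[
    [-0.15,0,0],
    [-0.3,0,0],
    [-0.45,0,0],
    [-0.6,0,0],
    [-0.75,0,0],
  ],
  spin=[0,0,0,0,0],
)

```text
clock: 16.78
tcp_pos: [506.7, -40.6, 66.0]
tool_rot: [-3.108, 0.458, -0.0]
contact_force: [2.1, -0.8, -1.3]
gripper_width: 21.9
```

Run:
```python
from h import *
loc()
```

```text
t 16.7833 yawerr deg -0.0 rod@grip x,y [   1.01 -189.08] z 84.99 tip [  1.   -32.08] F loc [ 2.2 -0.2] -1.3 tq [-0.21 -0.46 -0.43]
```

Request:
servo_tool(
  slide=[
    [-0.1,0,0],
    [-0.15,0,0],
    [-0.15,0,0],
    [-0.1,0,0],
    [-0.1,0,0],
  ],
  spin=[0,0,0,0,0],
)

```text
clock: 17.2
tcp_pos: [505.7, -40.3, 65.9]
tool_rot: [-3.108, 0.457, 0.001]
contact_force: [2.5, -0.1, -1.5]
gripper_width: 21.9
```

Run:
```python
from h import *
loc();c=cam('wrist');loc()
g=cv2.cvtColor(c['img'],cv2.COLOR_BGR2GRAY).astype(float)
for v in(30,90,150,210):
    row=cv2.GaussianBlur(g,(1,5),0)[v,285:355];d=np.diff(row);print(v,285+np.where(abs(d)>20)[0])
q=r.state();M=R.from_rotvec(q['tool_rot']).as_matrix();p=np.array(q['tcp_pos'])
for k in(32,60,90): print(k,proj(c,p-19*M[:,2]-M[:,1]*k))
cv2.imwrite('pics/w7.png',c['img'])
```

```text
t 17.2 yawerr deg -0.02 rod@grip x,y [-9.0000e-02 -1.8907e+02] z 84.87 tip [ -0.16 -32.07] F loc [2.4 0.6] -1.5 tq [-0.11 -0.35 -0.3 ]
t 17.25 yawerr deg -0.02 rod@grip x,y [-1.1000e-01 -1.8908e+02] z 84.84 tip [ -0.17 -32.08] F loc [2.3 0.2] -1.8 tq [-0.12 -0.36 -0.33]
30 [304 305 306 343 344 345]
90 [305 306 341 342]
150 [304 305 340 341]
210 [304 305 338 339]
32 [317.6781835  232.15507703]
60 [317.54721479 157.82456908]
90 [317.39444734  70.97922708]
```

Request:
servo_tool(
  slide=[
    [0,0,0],
    [0,0,0],
    [0,0,0],
    [0,0,0],
    [0,0,0],
  ],
  spin=[-0.3,-0.6,-0.9,-1.1,-1.1],
)

```text
clock: 17.67
tcp_pos: [506.0, -40.3, 66.0]
tool_rot: [-3.112, 0.428, -0.0]
contact_force: [2.8, 0.7, -0.4]
gripper_width: 21.7
```

```bash
cat > lk.py <<'E'
from h import *
def look():
    loc();q=r.state();c=cam('wrist');M=R.from_rotvec(q['tool_rot']).as_matrix();p=np.array(q['tcp_pos'])
    g=cv2.cvtColor(c['img'],cv2.COLOR_BGR2GRAY).astype(float);P=[]
    for v in range(20,215,6):
        d=np.abs(np.convolve(g[v,285:360],[1,1,-1,-1],'valid'));l=d[:35];h=d[35:]
        u=(285+1.5+np.argmax(l)+285+36.5+np.argmax(h))/2
        w=atz(c,(u,v),p[2]+19);P.append(w[:2]-MP[:2])
    A=np.array([[np.cos(MP[2]),np.sin(MP[2])],[-np.sin(MP[2]),np.cos(MP[2])]]);P=(A@np.array(P).T).T
    k=np.polyfit(P[:,1],P[:,0],1)
    for _ in range(3):
        e=abs(P[:,0]-np.polyval(k,P[:,1]));m=e<max(.3,2*np.median(e));k=np.polyfit(P[m,1],P[m,0],1)
    print('rod yaw deg to mount',np.degrees(k[0]).round(2),'x at y=-190,-48,0:',np.polyval(k,[-190,-48,0]).round(2),'n',m.sum())
    return c
if __name__=='__main__': look()
E
python3 lk.py
```

```text
t 17.6667 yawerr deg -1.12 rod@grip x,y [   0.21 -188.99] z 84.98 tip [ -2.84 -32.02] F loc [2.5 1.5] -0.4 tq [-0.12 -0.43 -0.46]
rod yaw deg to mount 0.13 x at y=-190,-48,0: [-0.42 -0.1   0.  ] n 33
```

Request:
servo_tool(
  slide=[
    [0,-0.3,0],
    [0,-0.6,0],
    [0,-0.9,0],
    [0,-1.2,0],
    [0,-1.5,0],
  ],
  spin=[0,0,0,0,0],
)

```text
clock: 18.13
tcp_pos: [509.9, -25.8, 65.9]
tool_rot: [3.112, -0.428, -0.0]
contact_force: [2.4, -2.9, -0.3]
gripper_width: 22.1
```

```bash
python3 lk.py
```

```text
t 18.1333 yawerr deg -1.12 rod@grip x,y [  -0.21 -173.94] z 84.93 tip [ -3.28 -16.97] F loc [ 3.1 -2.1] -0.3 tq [-0.64 -0.27 -0.38]
rod yaw deg to mount -0.07 x at y=-190,-48,0: [-0.73 -0.9  -0.96] n 33
```

Request:
servo_tool(
  slide=[
    [0.04,-0.1,0],
    [0.08,-0.25,0],
    [0.08,-0.4,0],
    [0.09,-0.55,0],
    [0.1,-0.7,0],
  ],
  spin=[0,0,0,0,0],
)

```text
clock: 18.6
tcp_pos: [512.5, -19.1, 65.8]
tool_rot: [-3.112, 0.428, 0.001]
contact_force: [1.1, -2.2, -1.2]
gripper_width: 21.9
```

```bash
python3 lk.py
```

```text
t 18.6 yawerr deg -1.12 rod@grip x,y [   0.35 -166.85] z 84.8 tip [-2.71 -9.88] F loc [ 1.7 -1.8] -1.2 tq [-0.42 -0.18 -0.21]
rod yaw deg to mount -0.3 x at y=-190,-48,0: [-0.16 -0.91 -1.17] n 33
```

Request:
servo_tool(
  slide=[
    [0.02,0,0],
    [0.03,-0.1,0],
    [0.03,-0.2,0],
    [0.03,-0.3,0],
    [0.03,-0.4,0],
  ],
  spin=[0.3,0.4,0.4,0.4,0.4],
)

```text
clock: 19.07
tcp_pos: [513.7, -15.2, 65.7]
tool_rot: [-3.111, 0.438, 0.002]
contact_force: [0.2, 0.2, -1.3]
gripper_width: 21.9
```

```bash
python3 lk.py
```

```text
t 19.0667 yawerr deg -0.72 rod@grip x,y [   0.33 -162.81] z 84.71 tip [-1.66 -5.82] F loc [0.2 0.2] -1.3 tq [-0.09  0.03 -0.02]
rod yaw deg to mount -0.17 x at y=-190,-48,0: [-0.35 -0.76 -0.9 ] n 32
```

Request:
servo_tool(
  slide=[
    [0.07,0,0],
    [0.08,-0.1,0],
    [0.08,-0.2,0],
    [0.09,-0.3,0],
    [0.09,-0.4,0],
  ],
  spin=[0.1,0.1,0.1,0.1,0.1],
)

```text
clock: 19.53
tcp_pos: [516.1, -11.9, 65.9]
tool_rot: [-3.11, 0.442, 0.0]
contact_force: [-0.5, -0.6, -0.9]
gripper_width: 21.8
```

```bash
python3 lk.py
```

```text
t 19.5333 yawerr deg -0.61 rod@grip x,y [   1.73 -158.92] z 84.92 tip [ 0.06 -1.93] F loc [-0.3 -0.7] -0.9 tq [-0.08  0.03  0.01]
rod yaw deg to mount -0.1 x at y=-190,-48,0: [1.05 0.81 0.73] n 31
```

Request:
servo_tool(
  slide=[
    [-0.04,0,0],
    [-0.05,-0.1,0],
    [-0.05,-0.2,0],
    [-0.05,-0.3,0],
    [-0.05,-0.4,0],
  ],
  spin=[0,0,0,0,0],
)

```text
clock: 20.0
tcp_pos: [516.8, -8.0, 66.0]
tool_rot: [-3.11, 0.442, -0.0]
contact_force: [-0.1, -0.1, -0.9]
gripper_width: 21.5
```

```bash
python3 lk.py
```

```text
t 20.0 yawerr deg -0.61 rod@grip x,y [   1.24 -154.94] z 84.96 tip [-0.42  2.06] F loc [-0.1 -0.1] -0.9 tq [-0.09  0.02 -0.01]
rod yaw deg to mount -0.08 x at y=-190,-48,0: [0.53 0.34 0.28] n 29
```

Request:
servo_tool(
  slide=[
    [-0.02,-0.1,0],
    [-0.02,-0.2,0],
    [-0.02,-0.3,0],
    [-0.02,-0.4,0],
    [-0.02,-0.5,0],
  ],
  spin=[0,0,0,0,0],
)

```text
clock: 20.47
tcp_pos: [518.0, -3.1, 66.0]
tool_rot: [-3.11, 0.442, -0.0]
contact_force: [0.6, -0.0, -1.2]
gripper_width: 21.5
```

Request:
servo_tool(
  slide=[
    [0,-0.1,0],
    [0,-0.2,0],
    [0,-0.3,0],
    [0,-0.4,0],
    [0.01,-0.5,0],
  ],
  spin=[0,0,0,0,0],
)

```text
clock: 20.88
tcp_pos: [519.5, 1.7, 66.0]
tool_rot: [3.11, -0.442, 0.0]
contact_force: [-0.3, -0.2, -1.4]
gripper_width: 21.7
```

```bash
python3 lk.py
```

```text
t 20.8833 yawerr deg -0.6 rod@grip x,y [   1.03 -144.93] z 84.95 tip [-0.62 12.06] F loc [-0.2 -0.3] -1.4 tq [-0.12  0.04 -0.08]
rod yaw deg to mount -0.02 x at y=-190,-48,0: [0.26 0.22 0.2 ] n 23
```

Through the first upright with no force. On to the last one.

Request:
servo_tool(
  slide=[
    [0,-0.2,0],
    [0.01,-0.4,0],
    [0.01,-0.6,0],
    [0.01,-0.8,0],
    [0.01,-1,0],
  ],
  spin=[0,0,0,0,0],
)

```text
clock: 21.35
tcp_pos: [522.4, 11.4, 65.9]
tool_rot: [-3.11, 0.442, -0.0]
contact_force: [0.2, -0.0, -0.0]
gripper_width: 21.7
```

Request:
servo_tool(
  slide=[
    [0,-0.2,0],
    [0.01,-0.4,0],
    [0.01,-0.6,0],
    [0.01,-0.8,0],
    [0.01,-1,0],
  ],
  spin=[0,0,0,0,0],
)

```text
clock: 21.77
tcp_pos: [525.3, 20.9, 65.9]
tool_rot: [-3.11, 0.442, 0.0]
contact_force: [-0.2, 0.2, -1.5]
gripper_width: 21.7
```

```bash
python3 lk.py
```

```text
t 21.7667 yawerr deg -0.6 rod@grip x,y [   1.   -124.82] z 84.95 tip [-0.66 32.17] F loc [-0.2  0.1] -1.5 tq [-0.08  0.08 -0.  ]
rod yaw deg to mount -0.15 x at y=-190,-48,0: [0.53 0.16 0.03] n 23
```

Request:
servo_tool(
  slide=[
    [0,-0.1,0],
    [0,-0.2,0],
    [0,-0.3,0],
    [0,-0.4,0],
    [0.01,-0.5,0],
  ],
  spin=[0,0,0,0,0],
)

```text
clock: 22.23
tcp_pos: [526.7, 25.6, 65.9]
tool_rot: [3.11, -0.442, -0.0]
contact_force: [0.4, 0.4, -1.5]
gripper_width: 21.6
```

Request:
servo_tool(
  slide=[
    [0,-0.1,0],
    [0,-0.2,0],
    [0,-0.3,0],
    [0,-0.4,0],
    [0.01,-0.5,0],
  ],
  spin=[0,0,0,0,0],
)

```text
clock: 22.65
tcp_pos: [528.2, 30.4, 65.9]
tool_rot: [3.11, -0.442, -0.0]
contact_force: [0.5, -0.4, -0.8]
gripper_width: 21.6
```

Request:
servo_tool(
  slide=[
    [0,-0.1,0],
    [0,-0.2,0],
    [0,-0.3,0],
    [0,-0.4,0],
    [0.01,-0.5,0],
  ],
  spin=[0,0,0,0,0],
)

```text
clock: 23.07
tcp_pos: [529.7, 35.1, 66.0]
tool_rot: [-3.11, 0.442, -0.0]
contact_force: [-0.1, 0.0, -1.0]
gripper_width: 22.2
```

```bash
python3 lk.py
```

```text
t 23.0667 yawerr deg -0.6 rod@grip x,y [   1.15 -109.93] z 84.96 tip [-0.5  47.06] F loc [-0.2  0. ] -1.0 tq [-0.09  0.05 -0.01]
rod yaw deg to mount -0.3 x at y=-190,-48,0: [1.13 0.37 0.12] n 23
```

Request:
servo_tool(
  slide=[
    [0,-0.15,0],
    [0,-0.3,0],
    [0,-0.45,0],
    [0,-0.6,0],
    [0,-0.75,0],
  ],
  spin=[0,0,0,0,0],
)

```text
clock: 23.53
tcp_pos: [531.8, 42.4, 66.0]
tool_rot: [-3.11, 0.442, -0.0]
contact_force: [-0.0, 0.1, -1.3]
gripper_width: 22.2
```

Request:
servo_tool(
  slide=[
    [0,-0.15,0],
    [0,-0.3,0],
    [0,-0.45,0],
    [0,-0.6,0],
    [0,-0.7,0],
  ],
  spin=[0,0,0,0,0],
)

```text
clock: 23.95
tcp_pos: [533.8, 49.2, 66.0]
tool_rot: [-3.11, 0.441, -0.0]
contact_force: [-0.8, -0.1, -1.6]
gripper_width: 22.1
```

Request:
servo_tool(
  slide=[
    [0,-0.05,0],
    [0,-0.1,0],
    [0,-0.15,0],
    [0,-0.2,0],
    [0,-0.25,0],
  ],
  spin=[0,0,0,0,0],
)

```text
clock: 24.37
tcp_pos: [534.4, 51.4, 65.9]
tool_rot: [3.11, -0.442, 0.0]
contact_force: [0.1, -0.4, -1.7]
gripper_width: 21.6
```

Request:
servo_tool(
  slide=[
    [0,-0.03,0],
    [0,-0.06,0],
    [0,-0.09,0],
    [0,-0.12,0],
    [0,-0.15,0],
  ],
  spin=[0,0,0,0,0],
)

```text
clock: 24.78
tcp_pos: [534.8, 52.8, 66.0]
tool_rot: [3.11, -0.442, -0.0]
contact_force: [0.8, 0.4, -0.6]
gripper_width: 21.7
```

Request:
servo_tool(
  slide=[
    [0,-0.03,0],
    [0,-0.06,0],
    [0,-0.09,0],
    [0,-0.12,0],
    [0,-0.15,0],
  ],
  spin=[0,0,0,0,0],
)

```text
clock: 25.2
tcp_pos: [535.3, 54.3, 66.0]
tool_rot: [3.11, -0.442, 0.0]
contact_force: [-0.5, 0.1, -1.1]
gripper_width: 21.6
```

Request:
servo_tool(
  slide=[
    [0,-0.03,0],
    [0,-0.06,0],
    [0,-0.09,0],
    [0,-0.12,0],
    [0,-0.12,0],
  ],
  spin=[0,0,0,0,0],
)

```text
clock: 25.62
tcp_pos: [535.6, 55.5, 65.9]
tool_rot: [3.11, -0.441, 0.0]
contact_force: [0.7, -0.3, -2.2]
gripper_width: 21.8
```

Run:
```python
from lk import *
c=look();a=cv2.resize(c['img'][110:330,180:420],None,fx=2,fy=2,interpolation=cv2.INTER_CUBIC);s=cam('scene')
b=cv2.resize(s['img'][195:305,305:435],(310,262),interpolation=cv2.INTER_CUBIC)
o=np.zeros((440,790,3),np.uint8);o[:,:480]=cv2.convertScaleAbs(a,alpha=1.3,beta=20);o[:262,480:]=b;cv2.imwrite('pics/w8.png',o)
```

```text
t 25.6167 yawerr deg -0.61 rod@grip x,y [  0.95 -88.77] z 84.95 tip [-0.73 68.22] F loc [ 0.8 -0.1] -2.2 tq [-0.09  0.07 -0.04]
rod yaw deg to mount -0.49 x at y=-190,-48,0: [ 1.54  0.32 -0.09] n 23
```

View pics/w8.png

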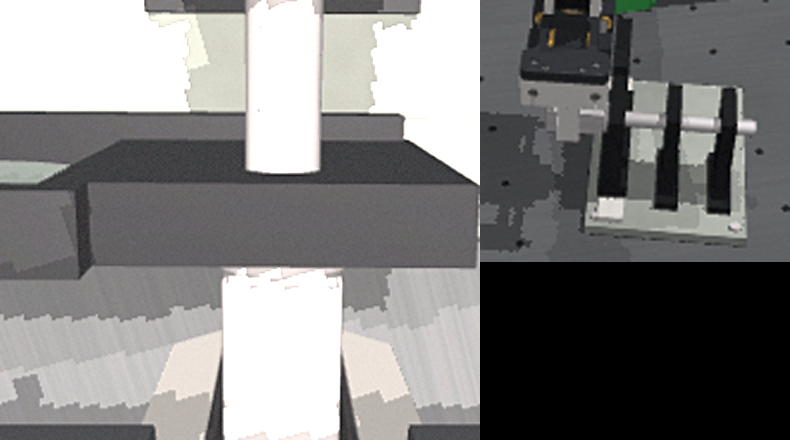

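The picture shows the rod through all three plates, its flange nearly hidden behind the carriage's top edge (crop row ~270), and no contact felt yet. Easing on until contact.

Request:
servo_tool(
  slide=[
    [0,-0.02,0],
    [0,-0.04,0],
    [0,-0.06,0],
    [0,-0.08,0],
    [0,-0.1,0],
  ],
  spin=[0,0,0,0,0],
)

```text
clock: 26.13
tcp_pos: [535.6, 55.5, 66.0]
tool_rot: [3.109, -0.441, -0.001]
contact_force: [-1.4, -3.6, -0.6]
gripper_width: 22.0
```

Request:
servo_tool(
  slide=[
    [0,-0.02,0],
    [0,-0.04,0],
    [0,-0.06,0],
    [0,-0.08,0],
    [0,-0.1,0],
  ],
  spin=[0,0,0,0,0],
)

```text
clock: 26.55
tcp_pos: [535.6, 55.6, 66.0]
tool_rot: [3.107, -0.441, -0.002]
contact_force: [-3.0, -7.8, 1.1]
gripper_width: 21.8
```

Flush contact: motion stopped and the force rose to about 8 N. Relaxing a little, then opening.

Request:
servo_tool(
  slide=[
    [0,0.05,0],
    [0,0.1,0],
    [0,0.1,0],
    [0,0.1,0],
    [0,0.1,0],
  ],
  spin=[0,0,0,0,0],
)

```text
clock: 26.97
tcp_pos: [535.7, 55.6, 66.0]
tool_rot: [3.109, -0.441, -0.001]
contact_force: [-2.1, -5.4, 0.4]
gripper_width: 22.0
```

Request:
servo_tool(
  slide=[
    [0,0,0],
    [0,0,0],
    [0,0,0],
    [0,0,0],
    [0,0,0],
  ],
  spin=[0,0,0,0,0],
  claw=0.2,
)

```text
clock: 27.38
tcp_pos: [536.1, 56.8, 66.1]
tool_rot: [-3.11, 0.441, -0.001]
contact_force: [0.1, -0.0, -0.2]
gripper_width: 51.4
```

Request:
servo_tool(
  slide=[
    [0,0,0],
    [0,0,0],
    [0,0,0],
    [0,0,0],
    [0,0,0],
  ],
  spin=[0,0,0,0,0],
)

```text
clock: 27.8
tcp_pos: [535.9, 56.4, 65.9]
tool_rot: [-3.11, 0.442, -0.0]
contact_force: [0.1, 0.4, 0.7]
gripper_width: 56.3
```

Request:
servo_tool(
  slide=[
    [0,0,-0.5],
    [0,0,-1.5],
    [0,0,-3],
    [0,0,-5],
    [0,0,-7],
  ],
  spin=[0,0,0,0,0],
)

```text
clock: 28.22
tcp_pos: [535.7, 56.4, 137.3]
tool_rot: [-3.11, 0.442, 0.0]
contact_force: [0.7, -0.1, -0.7]
gripper_width: 56.7
```

Request:
servo_tool(
  slide=[
    [0,0.5,-2],
    [0,1.5,-3],
    [0,3,-4],
    [0,5,-4],
    [0,5,-4],
  ],
  spin=[0,0,0,0,0],
)

```text
clock: 28.63
tcp_pos: [521.8, 5.5, 177.3]
tool_rot: [3.108, -0.445, 0.003]
contact_force: [0.8, -0.3, 0.4]
gripper_width: 56.3
```

Request:
servo_tool(
  slide=[
    [0,0,0],
    [0,0,0],
    [0,0,0],
    [0,0,0],
    [0,0,0],
  ],
  spin=[0,0,0,0,0],
)

```text
clock: 29.05
tcp_pos: [521.8, 8.9, 175.6]
tool_rot: [-3.11, 0.44, 0.001]
contact_force: [0.0, 0.5, -1.3]
gripper_width: 56.2
```

Run:
```python
from h import *
loc();c=cam('wrist');s=cam('scene')
a=c['img'][0:330,130:510]
b=cv2.resize(s['img'][185:305,295:445],(400,320),interpolation=cv2.INTER_CUBIC)
o=np.zeros((330,780,3),np.uint8);o[:,:380]=cv2.convertScaleAbs(a,alpha=1.3,beta=20);o[:320,380:]=b;cv2.imwrite('pics/w9.png',o)
for t in('rod','rod_tip'):
  print(t,[(round(d['p'],2),np.round(d['xy'],1).tolist()) for d in spotter.place_of(t,'scene')[:3]])
A=MP[2]
for y in(-55,70): print(proj(s,[MP[0]-np.sin(A)*y,MP[1]+np.cos(A)*y,84.5]))
```

```text
t 29.05 yawerr deg -0.66 rod@grip x,y [   1.17 -137.29] z 194.57 tip [-0.62 19.7 ] F loc [-0.2  0.5] -1.3 tq [-0.07  0.1   0.  ]
rod [(0.85, [228.1, 209.9]), (0.75, [127.5, 235.7]), (0.75, [375.8, 193.9])]
rod_tip [(0.88, [425.5, 187.7]), (0.85, [423.2, 249.4]), (0.84, [269.5, 226.6])]
[358.02571138 244.49383199]
[419.51104643 249.19124507]
```

View pics/w9.png

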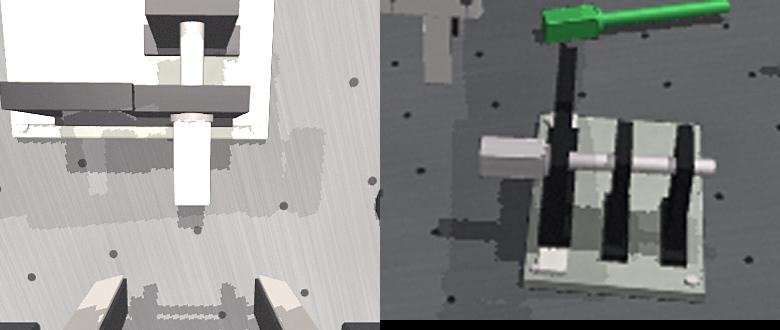

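The rod is through all three plates, its flange is against the carriage, and the fingers are clear. Handing in.

```bash
python3 -c "
from h import *
print(r.hand_in(), r.state()['clock'], r.state()['contact_force'])"
```

```text
the job is handed in; nothing more can be done
the job is handed in; nothing more can be done
```

The rod is through the carriage and both uprights with its flange against the carriage. I let go of it and handed the job in at about 29 s; the hand-in reports no verdict.

**What I did:** I took the steel rod from its rest and found the carriage's bore by sight, about 21 mm off the line towards the mount's +x. The tip went in without resistance. I then slid the carriage onto the line and threaded both uprights. When the flange met the carriage, motion stopped and the force rose to about 8 N, the highest I read. I eased that off to about 6 N, opened the gripper and backed away.

**Last checks:**
- **Fit:** the last wrist and scene pictures show the rod through all three plates, the flange flush and the fingers clear. The wrist force was about 1 N, within its usual noise.
- **Alignment:** while still held, just short of flush, the rod measured within about 0.5 mm and 0.5° of the bore line. I did not measure it again after letting go.
- **Tip position:** the tip network saw the tip about 4 pixels farther along than I predicted, as it had throughout. I trusted the contact force and the pictures instead.
- **Carriage drag:** pushing the carriage turned the rod about 1° in the grip. I corrected this before the first upright.
- **Other things on the table:** I felt no contact with any of them, but did not re-measure their positions.

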